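Release the interlocked clamps and take out the forming block

ROBOT

A 6-joint arm with a two-finger parallel gripper is mounted at the origin on the work surface. World frame = base frame: x ahead of the robot, y to its left, z up, the work surface at z = 0. Lengths are in m, angles in rad, forces in N, time in s.
With the tool pointing down it reaches from about 0.325 to 0.85 m from the base axis. Payload 4.4 kg.
Tool frame: the origin (TCP) lies midway between the tips of the shut fingers; the grasp point (between the pads) lies 19 mm behind it (bot.grip_point_offset is the distance from the TCP to the grasp point, in m); z points along the fingers, y is the line along which they close (so a half turn about z gives the same grasp; the last joint's range is limited). The gripper opens to 94 mm and grips with 3 to 60 N. Pads are 16 mm wide; open, the fingers measure 119 mm over their backs; the gripper's body (75 mm by 177 mm) begins 78 mm behind the grasp point.
Start: joints at [-1.294, 0.207, 1.542, -0, 1.393, -0.15], TCP at [0.239, -0.523, 0.205] pointing down, gripper open.
Joint ranges: [-2.73, 2.73], [-0.86, 2.22], [0.23, 2.46], [-1.11, 4.25], [0.08, 2.63], [-2.82, 2.82]. Speed limits (rad/s): [2.79, 2.79, 3.14, 3.14, 3.14, 3.14].

INTERFACE

Orientations are given as a unit quaternion [w, x, y, z].
In Python, from cell import bot gives the robot as it stands.
- The arm moves only by the shell command python3 -m handwheel 'ROWS'. ROWS is JSON, a list of rows, each a list of 3 entries, a list of its own where there are three numbers: the shift along the tool's x, y, z normalised to -1 to 1, where 1 is 0.05 m, then the turn, a rotation vector about the tool's x, y, z normalised to -1 to 1, where 1 is 0.12 rad, then the gripper's target within -1 to 1 (fully open at 1, half-way at 0, shut at -1). A call has exactly 10 rows; each row shifts and turns the commanded pose from where the row before left it, along the tool's axes as they then stand; what a row does not reach is not made up. A row lasts 1/8 s, in which the tool goes at most 62.5 mm and 10.7 degrees, less where a joint would pass 70% of its speed; a pose out of reach is approached as far as the arm can. A call with a number of a shift or a turn outside -1 to 1 is refused whole. A call with a gripper value outside its range is refused whole. The fingers move at their own pace and stop on an object; the grip force is fixed at half the most. Time passes only in rows, so rows that do not move let the fingers close, or fill a call up. It gives the time, the measured TCP pose, the force, the opening and the grip force at its end, in the units of the state.
- bot.state(): the state, without advancing time (a new reading comes with each control period).
- bot.camera(name): name is "side" or "top" or "wrist"; returns the picture (480x640x3 uint8, red, green, blue); there is no depth.
- bot.get_calibration(name): a dict with "fx", "fy", "cx", "cy" (pixels), "R" (3x3) and "t" (3): a world point X has camera coordinates R X + t; the wrist camera has in their place "mount" (4x4, takes a point from camera to tool coordinates, whose origin is the TCP and whose axes are the flange's). Camera axes: x right, y down, z forward; pixel columns grow to the right and rows downward; lengths in m; the calibration is good to about 2 mm. A picture is of the moment at which its call begins: read the wrist's pose just before it. get_calibration takes no time and is no camera call.
- bot.close_job(): hands the job in; it is judged then, once.
The state is a dict: "t": time; "q": joint angles; "joint_vel": joint speeds; "effort": joint torques, N m; "tool_pos": TCP position; "orientation": TCP orientation; "ft_force": force on the tool from outside, world axes, zero at the start; "moment": the same for the moment, N m; "grip_width": finger opening in m; "finger_force": force on a finger pad.
Only numpy, scipy, OpenCV 4.12 (cv2) and the standard library are available. Lean on these libraries where they do the work, as an engineer would, in place of code of your own. Each camera call takes 0.05 s, during which the arm holds its last target. There are 200 camera calls.

TASK

Take the wooden spectacle-forming block out of the bench fixture: throw all three clamp levers fully away from you, in the order the hidden interlock allows, trying each one gently and never forcing one that is locked. Then lift the block out and set it down, without dropping it, upright and centred lengthwise on the felt mat, leaving all levers thrown and the other things on the bench alone.

Things in the scene. Friction and masses are not known exactly. Their poses are not given: they have to be found in the camera images.
- fixture: Fixed fixture: dark steel plate 180 x 250 x 12 mm with a grey casing (38 mm high) along its far edge. Origin at bench level; y along the lever row, x away from the robot (turned up to 0.25 rad). Levers pivot at x +45 mm, 55 mm up, at y -80, 0, +80 mm. The block lies on the plate centred at x -19 mm, between low stops (24 mm up, about 2 mm play), and lifts straight up when all levers are thrown.
- block: Wooden spectacle-forming block, 0.3 to 0.6 kg: 60 (x) x 190 (y) x 30 mm with two 44 mm discs 5 mm high on top and an upright grip in the middle, 30 (x) x 40 (y) mm, from 30 to 80 mm above the underside. Origin: centre of the underside, z up. Starts in the fixture, its y along the fixture's y. Pinch the grip from above; along y there is most room.
- mat: Grey felt mat fixed on the bench on the other side from the fixture, 270 (x, its long side) x 150 (y) x 4 mm. Origin: centre of its underside.
- clamp_u: One of three identical clamps on the fixture: two grey cheeks, 54 mm high, 42 mm wide over both, with a lever between. Origin: under its pivot, on the plate top, 43 mm below the pivot; axes as the fixture's. Which of the three places it stands in differs from start to start; its letter says nothing about place.
- lever_u (a joint): Lever of clamp_u, rad: 0 clamped (leans 0.45 rad to the robot, its steel nose holding the block down), 1.3 fully thrown (leans 0.85 rad away, nose up clear). A free one needs about 1 to 4 N at the ball and stays where left. A hidden interlock frees one lever, a second when the first is past about 1.0, then the last; nothing shows which. A locked one stops solid within 0.15 rad.
- lever_u_ball (a point): Centre of the black ball, 28 mm across, on the end of the 12 mm steel rod of lever_u, 110 mm from the pivot. Clamped: 48 mm nearer the robot than the pivot and 154 mm above the bench; thrown: 83 mm beyond the pivot and 128 mm up; 165 mm at the top of its arc. A finger pushing it should rise with the ball, or friction resists.
- clamp_v: One of three identical clamps on the fixture: two grey cheeks, 54 mm high, 42 mm wide over both, with a lever between. Origin: under its pivot, on the plate top, 43 mm below the pivot; axes as the fixture's. Which of the three places it stands in differs from start to start; its letter says nothing about place.
- lever_v (a joint): Lever of clamp_v, rad: 0 clamped (leans 0.45 rad to the robot, its steel nose holding the block down), 1.3 fully thrown (leans 0.85 rad away, nose up clear). A free one needs about 1 to 4 N at the ball and stays where left. A hidden interlock frees one lever, a second when the first is past about 1.0, then the last; nothing shows which. A locked one stops solid within 0.15 rad.
- lever_v_ball (a point): Centre of the black ball, 28 mm across, on the end of the 12 mm steel rod of lever_v, 110 mm from the pivot. Clamped: 48 mm nearer the robot than the pivot and 154 mm above the bench; thrown: 83 mm beyond the pivot and 128 mm up; 165 mm at the top of its arc. A finger pushing it should rise with the ball, or friction resists.
- clamp_w: One of three identical clamps on the fixture: two grey cheeks, 54 mm high, 42 mm wide over both, with a lever between. Origin: under its pivot, on the plate top, 43 mm below the pivot; axes as the fixture's. Which of the three places it stands in differs from start to start; its letter says nothing about place.
- lever_w (a joint): Lever of clamp_w, rad: 0 clamped (leans 0.45 rad to the robot, its steel nose holding the block down), 1.3 fully thrown (leans 0.85 rad away, nose up clear). A free one needs about 1 to 4 N at the ball and stays where left. A hidden interlock frees one lever, a second when the first is past about 1.0, then the last; nothing shows which. A locked one stops solid within 0.15 rad.
- lever_w_ball (a point): Centre of the black ball, 28 mm across, on the end of the 12 mm steel rod of lever_w, 110 mm from the pivot. Clamped: 48 mm nearer the robot than the pivot and 154 mm above the bench; thrown: 83 mm beyond the pivot and 128 mm up; 165 mm at the top of its arc. A finger pushing it should rise with the ball, or friction resists.
- jar: Amber glass jar with a steel cap, 68 mm across, 95 mm high, beyond the fixture and mat. Origin: centre of its underside. Bystander.
- driver: Screwdriver with a dark wooden handle, 200 mm long, lying beyond the mat or fixture. Origin: about its middle. Bystander.
- spectacles: Dark spectacle frame lying flat, 130 mm wide, 8 mm high, beyond the fixture or mat. Origin: between the lenses. Bystander.

How it is judged:
On the way, in this order (a step that is already met when the one before it is completed fails the run):
1. a first lever is fully thrown, the block still in the fixture (value of joint any of lever_u, lever_v, lever_w above 1.15 rad and distance of block from where it was at the start of the episode below 0.02 m), for 0.1 s.
2. all three levers are fully thrown, the block still in the fixture (value of joint each of lever_u, lever_v, lever_w above 1.15 rad and distance of block from where it was at the start of the episode below 0.02 m), for 0.1 s.
At the end, for the whole second after the job is handed in: All three levers are past 1.15 rad (fully thrown is 1.3); the block lies released and at rest on the mat, upright, its centre within 40 mm of the mat's centre along each of the mat's axes and its length within 0.3 rad of the mat's long side (value of joint each of lever_u, lever_v, lever_w above 1.15 rad and x of block in the frame of mat between -0.04 and 0.04 m and y of block in the frame of mat between -0.04 and 0.04 m and z of block in the frame of mat between 0 and 0.012 m and angle between block's own z axis and vertical below 0.1 rad and angle between the y axis of block and the x axis of mat, either way round below 0.3 rad and linear speed of block below 0.02 m/s and contact force between block and the fingers below 0.1 N); the robot touches nothing.
It fails at once if a locked lever is forced: more than 50 N between the fingers and a clamp whose lever is not yet past 1.0 rad ((contact force between the fingers and clamp_u above 50 N and value of joint lever_u below 1 rad) or (contact force between the fingers and clamp_v above 50 N and value of joint lever_v below 1 rad) or (contact force between the fingers and clamp_w above 50 N and value of joint lever_w below 1 rad)).
It fails at once if the block is dropped onto the mat (over 0.6 m/s close above it) (horizontal distance between block and mat below 0.15 m and height (world z) of block below 0.06 m and linear speed of block above 0.6 m/s).
It fails at once if a bystander is moved by more than 30 mm (distance of any of jar, driver, spectacles from where it was at the start of the episode above 0.03 m).
It also fails if it takes over 72 s, if anything falls off the work surface, if the arm or the gripper's body presses on something with over 40 N, if the wrist force passes 120 N, or if a joint passes its speed limit or range.

## Working session

There is one attempt and no reset: what is moved stays moved. The work goes in short steps, Python scripts to look and compute and a shell command to move; the robot and the scene stay as the last step left them, time stands still between calls to the robot, and variables do not carry over. Pictures are saved under pics/ and viewed, at most 10 in all, crops included, and the job is handed in when it is done.

```bash
mkdir -p pics; ls; python3 - <<'E'
from cell import bot
import cv2
for n in ("top","side"):
    cv2.imwrite(f"pics/{n}0.png",bot.camera(n)[:,:,::-1]); c=bot.get_calibration(n); print(n,c)
s=bot.state();print(s)
E
```

```text
pics
top {'fx': 553.44094244884, 'fy': 553.44094244884, 'cx': 317.07853181642395, 'cy': 233.47807376575955, 'R': array([[ 0.0212584 , -0.99948556,  0.0240146 ],
       [-0.99475894, -0.02354853, -0.09949938],
       [ 0.1000137 , -0.02177354, -0.99474779]]), 't': array([-0.03311468,  0.65010052,  1.04571412])}
side {'fx': 528.8281660599625, 'fy': 528.8281660599625, 'cx': 321.93141175537136, 'cy': 237.88455307325128, 'R': array([[ 0.9838578 , -0.17821543, -0.01621993],
       [-0.11689476, -0.57140009, -0.81230385],
       [ 0.13549701,  0.80108751, -0.58300889]]), 't': array([-0.61306592,  0.15484833,  0.86579649])}
{'t': 0.1, 'q': array([-1.29350736e+00,  2.07345418e-01,  1.54277119e+00, -4.20881857e-05,
        1.39352787e+00, -1.50519424e-01]), 'joint_vel': array([ 0.00012543, -0.00161898, -0.0050963 ,  0.00034568,  0.00140351,
       -0.00245028]), 'effort': array([-2.31278659e-05, -3.71861744e+01, -2.82295060e+01,  7.01263128e-02,
        3.10387218e-02, -3.43649845e-05]), 'tool_pos': array([ 0.23832061, -0.52248994,  0.20441983]), 'orientation': array([-1.02253880e-03,  9.77208288e-01,  2.12280262e-01, -8.56524945e-05]), 'ft_force': array([-0.4089754 , -0.77224886,  0.14118336]), 'moment': array([-0.02219872,  0.04912242,  0.03032769]), 'finger_force': 0.0, 'grip_width': 0.09416724379049268}
```

View pics/top0.png

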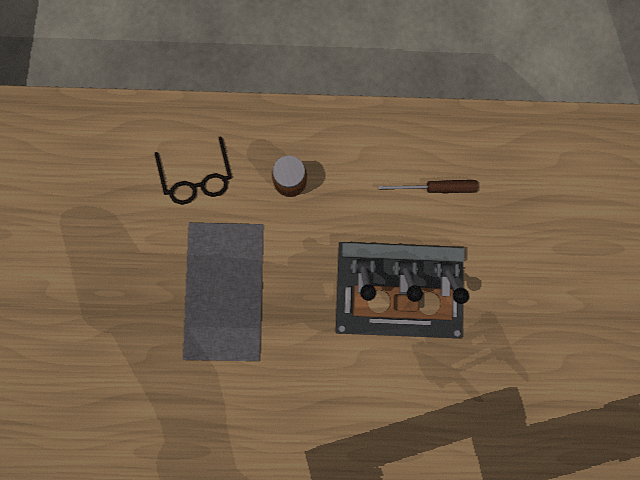

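View pics/side0.png

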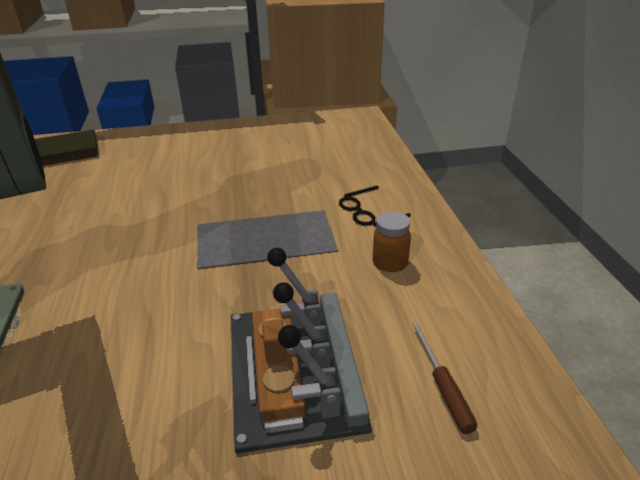

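The top view shows the balls at (368,292), (414,293) and (461,296), the mat's corners at about (189,223), (264,224), (260,360) and (183,359), and the plate's corners at (340,242), (466,247), (462,338) and (336,332). The side view confirms all three levers are clamped. Next I'll turn these into positions.

```bash
cat > h.py <<'E'
import numpy as np
from cell import bot
from scipy.spatial.transform import Rotation as Ro
def ray(n,px,z):
    c=bot.get_calibration(n); d=c["R"].T@np.array([(px[0]-c["cx"])/c["fx"],(px[1]-c["cy"])/c["fy"],1]); o=-c["R"].T@c["t"]
    return o+d*(z-o[2])/d[2]
def tool():
    s=bot.state(); q=s["orientation"]; return s["tool_pos"],Ro.from_quat([q[1],q[2],q[3],q[0]])
def go(pos,yaw):
    """remaining shift (tool axes, units) after turning to yaw; turn vector in units. yaw: direction of tool x in world"""
    p,R=tool(); T=Ro.from_matrix(np.array([[np.cos(yaw),np.sin(yaw),0],[np.sin(yaw),-np.cos(yaw),0],[0,0,-1]]).T.copy().T)
    r=(R.inv()*T).as_rotvec()
    print("turn",(r/.12).round(2),"shift now-axes",(R.inv().apply(np.array(pos)-p)/.05).round(2),"shift final-axes",(T.inv().apply(np.array(pos)-p)/.05).round(2))
def st():
    s=bot.state(); p,R=tool(); print(round(s["t"],2),p.round(4),"xdir yaw",np.arctan2(*R.as_matrix()[[1,0],0]).round(3),"F",s["ft_force"].round(1),"w",round(s["grip_width"],4))
E
python3 - <<'E'
from h import *
b=np.array([ray("top",p,.154) for p in((368,292),(414,293),(461,296))]);print("balls\n",b.round(4))
b2=np.array([ray("side",p,.154) for p in((277,257),(283,293),(289,336))]);print(b2.round(4))
pl=np.array([ray("top",p,.012) for p in((340,242),(466,247),(462,338),(336,332))]);print("plate",pl.round(4),pl.mean(0))
e=pl[0]-pl[1]+pl[3]-pl[2];print("yaw plate",np.arctan2(-e[0],e[1]),)
e=b[0]-b[2];print("yaw balls",np.arctan2(-e[0],e[1]))
m=np.array([ray("top",p,.004) for p in((189,223),(264,224),(260,360),(183,359))]);print("mat",m.mean(0));e=m[0]+m[1]-m[2]-m[3];print(np.arctan2(e[1],e[0]))
st()
E
```

```text
balls
 [[ 0.5398 -0.1053  0.154 ]
 [ 0.5397 -0.1845  0.154 ]
 [ 0.5363 -0.2657  0.154 ]]
[[ 0.5404 -0.1068  0.154 ]
 [ 0.5396 -0.186   0.154 ]
 [ 0.5374 -0.2646  0.154 ]]
plate [[ 0.6369 -0.0648  0.012 ]
 [ 0.6327 -0.3166  0.012 ]
 [ 0.4535 -0.3077  0.012 ]
 [ 0.4603 -0.06    0.012 ]] [ 0.54582295 -0.18728395  0.012     ]
yaw plate -0.021941067559847597
yaw balls -0.021526957106782714
mat [0.53587325 0.16190177 0.004     ]
0.0011192266759015822
0.1 [ 0.2383 -0.5225  0.2044] xdir yaw 0.428 F [-0.4 -0.8  0.1] w 0.0942
```

```bash
python3 - <<'E'
from h import *
go([.501,-.265,.205],-.022); go([.501,-.265,.152],-.022)
E
```

```text
turn [-0.02  0.    3.75] shift now-axes [ 6.92 -2.51 -0.  ] shift final-axes [ 5.14 -5.26 -0.01]
turn [-0.02  0.    3.75] shift now-axes [ 6.92 -2.5   1.06] shift final-axes [ 5.14 -5.26  1.05]
```

```bash
python3 -m handwheel '[[[0,0,0],[0,0,0.94],-1],[[0,0,0],[0,0,0.94],-1],[[0,0,0],[0,0,0.94],-1],[[0,0,0],[0,0,0.93],-1],[[0.6,-0.7,0],[0,0,0],-1],[[0.6,-0.7,0],[0,0,0],-1],[[0.6,-0.7,0],[0,0,0],-1],[[0.6,-0.7,0],[0,0,0],-1],[[0.6,-0.7,0],[0,0,0],-1],[[0.6,-0.7,0],[0,0,0],-1]]'; python3 -c "
from h import *
st();go([.501,-.265,.152],-.022)"
```

```text
t: 1.35
tool_pos: [0.4237, -0.3157, 0.205]
orientation: [-0.0, 1.0, -0.011, -0.0]
ft_force: [0.3, -0.8, -0.4]
grip_width: 0.0008
finger_force: 0.0
1.35 [ 0.4237 -0.3157  0.205 ] xdir yaw -0.022 F [ 0.3 -0.8 -0.4] w 0.0008
turn [-0.01  0.   -0.  ] shift now-axes [ 1.52 -1.05  1.06] shift final-axes [ 1.52 -1.05  1.06]
```

```bash
python3 -m handwheel '[[[0.5,-0.35,0],[0,0,0],-1],[[0.5,-0.35,0],[0,0,0],-1],[[0.5,-0.35,0.3],[0,0,0],-1],[[0,0,0.4],[0,0,0],-1],[[0,0,0.36],[0,0,0],-1],[[0.12,0,0],[0,0,0],-1],[[0.12,0,0],[0,0,0],-1],[[0.1,0,-0.02],[0,0,0],-1],[[0.06,0,-0.04],[0,0,0],-1],[[0.06,0,-0.04],[0,0,0],-1]]'
```

```text
t: 2.6
tool_pos: [0.5226, -0.2673, 0.1579]
orientation: [0.0, 1.0, -0.011, 0.0]
ft_force: [-1.1, -1.0, -0.1]
grip_width: 0.0004
finger_force: 0.5
```

```bash
python3 -m handwheel '[[[0,0,0],[0,0,0],-1],[[0.04,0,-0.02],[0,0,0],-1],[[0,0,0],[0,0,0],-1],[[0,0,0],[0,0,0],-1],[[0,0,0],[0,0,0],-1],[[0,0,0],[0,0,0],-1],[[0,0,0],[0,0,0],-1],[[0,0,0],[0,0,0],-1],[[0,0,0],[0,0,0],-1],[[0,0,0],[0,0,0],-1]]'
```

```text
t: 3.85
tool_pos: [0.5243, -0.267, 0.1585]
orientation: [-0.0, 1.0, -0.011, 0.0]
ft_force: [-1.0, -0.6, 0.4]
grip_width: 0.0004
finger_force: 0.3
```

```bash
python3 -m handwheel '[[[0.04,0,-0.02],[0,0,0],-1],[[0.04,0,-0.02],[0,0,0],-1],[[0,0,0],[0,0,0],-1],[[0,0,0],[0,0,0],-1],[[0,0,0],[0,0,0],-1],[[0.04,0,-0.02],[0,0,0],-1],[[0,0,0],[0,0,0],-1],[[0,0,0],[0,0,0],-1],[[0,0,0],[0,0,0],-1],[[0,0,0],[0,0,0],-1]]'
```

```text
t: 5.1
tool_pos: [0.5303, -0.267, 0.1615]
orientation: [-0.0, 1.0, -0.011, 0.0]
ft_force: [1.2, 0.1, 0.0]
grip_width: 0.0003
finger_force: 0.2
```

```bash
python3 -m handwheel '[[[0.04,0,-0.02],[0,0,0],-1],[[0.04,0,-0.02],[0,0,0],-1],[[0,0,0],[0,0,0],-1],[[0,0,0],[0,0,0],-1],[[0.04,0,-0.02],[0,0,0],-1],[[0,0,0],[0,0,0],-1],[[0,0,0],[0,0,0],-1],[[0.04,0,-0.01],[0,0,0],-1],[[0,0,0],[0,0,0],-1],[[0,0,0],[0,0,0],-1]]';  python3 - <<'E'
from h import *
import cv2
cv2.imwrite("pics/s1.png",cv2.resize(bot.camera("side")[200:440,180:400,::-1],None,fx=2.5,fy=2.5))
E
```

```text
t: 6.35
tool_pos: [0.5384, -0.2673, 0.165]
orientation: [0.0, 1.0, -0.011, 0.0]
ft_force: [-0.9, -0.0, 0.4]
grip_width: 0.0008
finger_force: 0.3
```

View pics/s1.png

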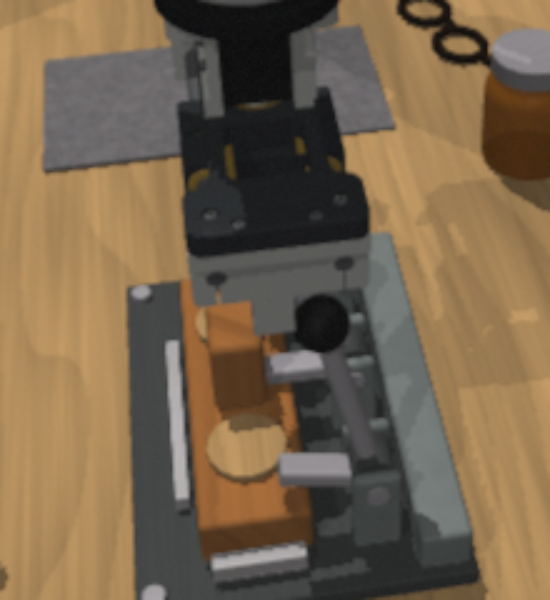

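Picture: the near ball has moved to about (309,329) from (289,336), roughly 24 mm. That is past the 16 mm lock limit with almost no force, so this lever is free. I'll carry on along its arc.

```bash
python3 -m handwheel '[[[0.24,0,0.04],[0,0,0],-1],[[0.24,0,0.04],[0,0,0],-1],[[0.2,0,0.02],[0,0,0],-1],[[0.2,0,0.02],[0,0,0],-1],[[0.2,0,0.055],[0,0,0],-1],[[0.2,0,0.055],[0,0,0],-1],[[0.15,0,0.075],[0,0,0],-1],[[0.15,0,0.075],[0,0,0],-1],[[0.15,0,0.1],[0,0,0],-1],[[0.15,0,0.1],[0,0,0],-1]]'
python3 -m handwheel '[[[0.1,0,0.09],[0,0,0],-1],[[0.1,0,0.08],[0,0,0],-1],[[0.06,0,0.05],[0,0,0],-1],[[0,0,0],[0,0,0],-1],[[0,0,0],[0,0,0],-1],[[0,0,0],[0,0,0],-1],[[0,0,0],[0,0,0],-1],[[0,0,0],[0,0,0],-1],[[0,0,0],[0,0,0],-1],[[0,0,0],[0,0,0],-1]]'
python3 - <<'E'
from h import *
import cv2
cv2.imwrite("pics/s2.png",cv2.resize(bot.camera("side")[200:440,180:400,::-1],None,fx=2.5,fy=2.5))
E
```

```text
t: 7.65
tool_pos: [0.6327, -0.2694, 0.1355]
orientation: [-0.0, 1.0, -0.011, -0.0]
ft_force: [-0.6, 0.0, 1.2]
grip_width: -0.0
finger_force: 0.3
t: 8.9
tool_pos: [0.6446, -0.2695, 0.1244]
orientation: [-0.0, 1.0, -0.011, -0.001]
ft_force: [-4.7, 0.1, -0.9]
grip_width: 0.0001
finger_force: 2.6
```

View pics/s2.png

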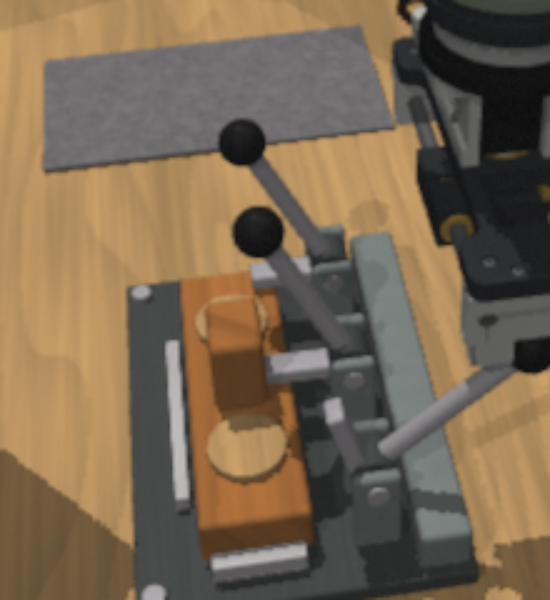

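The first lever is thrown: its rod leans away with the nose up, and the -4.7 N is the end stop. Next is the middle one.

```bash
python3 -m handwheel '[[[-0.2,0,-0.4],[0,0,0],-1],[[-0.3,0,-0.8],[0,0,0],-1],[[-0.6,-0.3,-0.4],[0,0,0],-1],[[-0.7,-0.4,0],[0,0,0],-1],[[-0.7,-0.4,0],[0,0,0],-1],[[-0.4,-0.4,0],[0,0,0],-1],[[0,-0.14,0],[0,0,0],-1],[[0,0,0.4],[0,0,0],-1],[[0,0,0.5],[0,0,0],-1],[[0,0,0],[0,0,0],-1]]';python3 -c "
from h import *
st();go([.505,-.1845,.152],-.022)"
```

```text
t: 10.2
tool_pos: [0.5025, -0.1844, 0.1594]
orientation: [-0.0, 1.0, -0.011, -0.0]
ft_force: [-0.0, -0.1, -0.7]
grip_width: 0.0006
finger_force: 0.0
10.2 [ 0.5025 -0.1844  0.1594] xdir yaw -0.022 F [-0.  -0.1 -0.7] w 0.0006
turn [-0.01  0.   -0.  ] shift now-axes [0.05 0.   0.15] shift final-axes [0.05 0.   0.15]
```

```bash
python3 -m handwheel '[[[0.05,0,0.12],[0,0,0],-1],[[0.14,0,0],[0,0,0],-1],[[0.1,0,0],[0,0,0],-1],[[0.06,0,-0.02],[0,0,0],-1],[[0.06,0,-0.04],[0,0,0],-1],[[0.06,0,-0.03],[0,0,0],-1],[[0.06,0,-0.03],[0,0,0],-1],[[0.04,0,-0.01],[0,0,0],-1],[[0,0,0],[0,0,0],-1],[[0,0,0],[0,0,0],-1]]'
```

```text
t: 11.45
tool_pos: [0.5286, -0.1853, 0.1603]
orientation: [0.0, 1.0, -0.011, -0.002]
ft_force: [-8.5, -1.3, 5.5]
grip_width: 0.0003
finger_force: 4.2
```

-8.5 N against a free limit of 4 N, at about 0.1 rad, means the middle lever is locked. I'll back off and try the left one.

```bash
python3 -m handwheel '[[[-0.4,0,0],[0,0,0],-1],[[-0.2,0,-0.4],[0,0,0],-1],[[0,0,-0.5],[0,0,0],-1],[[0,-0.6,0],[0,0,0],-1],[[0,-0.6,0],[0,0,0],-1],[[0.03,-0.4,0.2],[0,0,0],-1],[[0,0,0.5],[0,0,0],-1],[[0,0,0.33],[0,0,0],-1],[[0,0,0],[0,0,0],-1],[[0,0,0],[0,0,0],-1]]';python3 -c "
from h import *
st();go([.505,-.1055,.152],-.022)"
```

```text
t: 12.7
tool_pos: [0.5046, -0.1049, 0.1546]
orientation: [0.0, 1.0, -0.011, 0.001]
ft_force: [1.0, -0.2, -0.7]
grip_width: 0.0005
finger_force: 0.0
12.7 [ 0.5046 -0.1049  0.1546] xdir yaw -0.023 F [ 1.  -0.2 -0.7] w 0.0005
turn [ 0.   -0.01 -0.01] shift now-axes [0.01 0.01 0.05] shift final-axes [0.01 0.01 0.05]
```

```bash
python3 -m handwheel '[[[0.14,0.02,0.04],[0,0,0],-1],[[0.1,0,0],[0,0,0],-1],[[0.06,0,-0.02],[0,0,0],-1],[[0.06,0,-0.04],[0,0,0],-1],[[0.06,0,-0.03],[0,0,0],-1],[[0.06,0,-0.03],[0,0,0],-1],[[0.06,0,-0.02],[0,0,0],-1],[[0.02,0,0],[0,0,0],-1],[[0,0,0],[0,0,0],-1],[[0,0,0],[0,0,0],-1]]'
```

```text
t: 13.95
tool_pos: [0.532, -0.106, 0.1588]
orientation: [-0.0, 1.0, -0.011, 0.0]
ft_force: [-0.7, -0.1, 0.2]
grip_width: 0.0007
finger_force: 0.2
```

```bash
python3 -m handwheel '[[[0.05,0,-0.02],[0,0,0],-1],[[0.05,0,-0.01],[0,0,0],-1],[[0.05,0,-0.01],[0,0,0],-1],[[0.05,0,0],[0,0,0],-1],[[0,0,0],[0,0,0],-1],[[0,0,0],[0,0,0],-1],[[0,0,0],[0,0,0],-1],[[0,0,0],[0,0,0],-1],[[0,0,0],[0,0,0],-1],[[0,0,0],[0,0,0],-1]]'
```

```text
t: 15.2
tool_pos: [0.5419, -0.1063, 0.1609]
orientation: [-0.0, 1.0, -0.011, 0.0]
ft_force: [-0.1, -0.1, 0.4]
grip_width: 0.0006
finger_force: 0.0
```

Free. I'll follow the same arc as before.

```bash
python3 -m handwheel '[[[0.24,0,0],[0,0,0],-1],[[0.24,0,0],[0,0,0],-1],[[0.2,0,0.02],[0,0,0],-1],[[0.2,0,0.02],[0,0,0],-1],[[0.2,0,0.055],[0,0,0],-1],[[0.2,0,0.055],[0,0,0],-1],[[0.15,0,0.075],[0,0,0],-1],[[0.15,0,0.075],[0,0,0],-1],[[0.15,0,0.1],[0,0,0],-1],[[0.15,0,0.1],[0,0,0],-1]]'
python3 -m handwheel '[[[0.1,0,0.09],[0,0,0],-1],[[0.1,0,0.08],[0,0,0],-1],[[0.06,0,0.05],[0,0,0],-1],[[0,0,0],[0,0,0],-1],[[0,0,0],[0,0,0],-1],[[-0.2,0,-0.4],[0,0,0],-1],[[-0.3,0,-0.8],[0,0,0],-1],[[-0.6,0.3,-0.4],[0,0,0],-1],[[-0.7,0.4,0],[0,0,0],-1],[[-0.7,0.4,0],[0,0,0],-1]]'
python3 -m handwheel '[[[-0.4,0.4,0],[0,0,0],-1],[[0,0.11,0],[0,0,0],-1],[[0,0,0.4],[0,0,0],-1],[[0,0,0.6],[0,0,0],-1],[[0,0,0],[0,0,0],-1],[[0,0,0],[0,0,0],-1],[[0,0,0],[0,0,0],-1],[[0,0,0],[0,0,0],-1],[[0,0,0],[0,0,0],-1],[[0,0,0],[0,0,0],-1]]'
python3 - <<'E'
from h import *
import cv2
st();go([.505,-.1845,.152],-.022)
cv2.imwrite("pics/s3.png",cv2.resize(bot.camera("side")[200:440,180:400,::-1],None,fx=2.5,fy=2.5))
E
```

```text
t: 16.45
tool_pos: [0.6362, -0.1084, 0.1355]
orientation: [-0.0, 1.0, -0.011, -0.0]
ft_force: [-1.3, -0.5, 1.1]
grip_width: 0.0006
finger_force: 0.3
t: 17.7
tool_pos: [0.5233, -0.1619, 0.2063]
orientation: [0.001, 1.0, -0.011, 0.003]
ft_force: [0.3, 0.3, 0.5]
grip_width: 0.0007
finger_force: 0.0
t: 18.95
tool_pos: [0.5022, -0.186, 0.1552]
orientation: [0.0, 1.0, -0.011, 0.0]
ft_force: [0.3, -0.7, 0.3]
grip_width: 0.0007
finger_force: 0.0
18.95 [ 0.5022 -0.186   0.1552] xdir yaw -0.022 F [ 0.3 -0.7  0.3] w 0.0007
turn [ 0. -0. -0.] shift now-axes [ 0.06 -0.03  0.06] shift final-axes [ 0.06 -0.03  0.06]
```

View pics/s3.png

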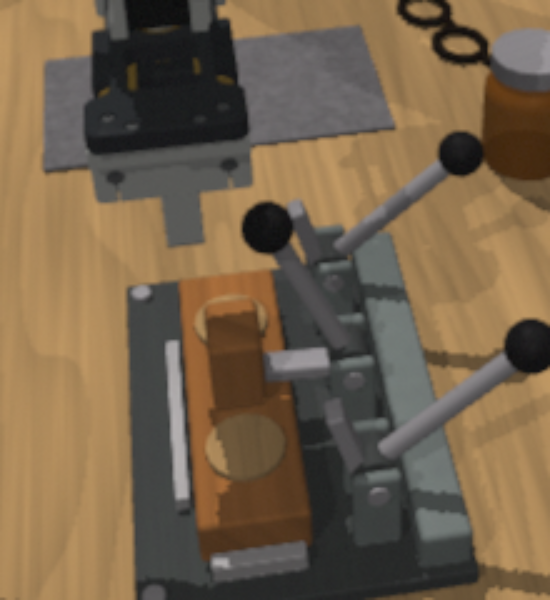

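Both outer levers are thrown, with their balls at crop (460,153) and (531,345). The middle one is still clamped at (268,228), so I'll test it again.

```bash
python3 -m handwheel '[[[0.18,-0.02,0.05],[0,0,0],-1],[[0.12,0,0],[0,0,0],-1],[[0.08,0,-0.02],[0,0,0],-1],[[0.08,0,-0.04],[0,0,0],-1],[[0.08,0,-0.03],[0,0,0],-1],[[0.08,0,-0.03],[0,0,0],-1],[[0.08,0,-0.02],[0,0,0],-1],[[0.08,0,-0.02],[0,0,0],-1],[[0,0,0],[0,0,0],-1],[[0,0,0],[0,0,0],-1]]'
```

```text
t: 20.25
tool_pos: [0.5417, -0.186, 0.1604]
orientation: [0.0, 1.0, -0.011, 0.001]
ft_force: [0.2, -0.5, 0.3]
grip_width: 0.0006
finger_force: 0.0
```

```bash
python3 -m handwheel '[[[0.24,0,0],[0,0,0],-1],[[0.24,0,0],[0,0,0],-1],[[0.2,0,0.02],[0,0,0],-1],[[0.2,0,0.02],[0,0,0],-1],[[0.2,0,0.055],[0,0,0],-1],[[0.2,0,0.055],[0,0,0],-1],[[0.15,0,0.075],[0,0,0],-1],[[0.15,0,0.075],[0,0,0],-1],[[0.15,0,0.1],[0,0,0],-1],[[0.15,0,0.1],[0,0,0],-1]]'
python3 -m handwheel '[[[0.1,0,0.09],[0,0,0],-1],[[0.1,0,0.08],[0,0,0],-1],[[0.06,0,0.05],[0,0,0],-1],[[0,0,0],[0,0,0],-1],[[0,0,0],[0,0,0],-1],[[-0.2,0,-0.4],[0,0,0],-1],[[-0.3,0,-0.8],[0,0,0],-1],[[-0.8,0,-0.7],[0,0,0],-1],[[-0.9,0,-0.3],[0,0,0],1],[[-0.9,0,0],[0,0,0],1]]'
python3 -m handwheel '[[[-0.9,0,0],[0,0,0],1],[[-0.9,0,0],[0,0,0],1],[[-0.6,0,0],[0,0,0],1],[[0,0,0],[0,0,0],1],[[0,0,0],[0,0,0],1],[[0,0,0],[0,0,0],1],[[0,0,0],[0,0,0],1],[[0,0,0],[0,0,0],1],[[0,0,0],[0,0,0],1],[[0,0,0],[0,0,0],1]]'
python3 - <<'E'
from h import *
import cv2
st();go([.523,-.1856,.22],-.022)
cv2.imwrite("pics/t4.png",cv2.resize(bot.camera("top")[220:350,300:500,::-1],None,fx=4,fy=4))
E
```

```text
t: 21.5
tool_pos: [0.6355, -0.1879, 0.135]
orientation: [-0.0, 1.0, -0.011, -0.0]
ft_force: [-0.1, 0.7, 0.5]
grip_width: 0.0005
finger_force: 0.3
t: 22.75
tool_pos: [0.4936, -0.1855, 0.2369]
orientation: [0.001, 1.0, -0.011, 0.003]
ft_force: [0.9, -0.1, 0.5]
grip_width: 0.017
finger_force: 0.0
t: 24.0
tool_pos: [0.3732, -0.1821, 0.2344]
orientation: [-0.0, 1.0, -0.011, -0.0]
ft_force: [-0.0, -0.3, 0.9]
grip_width: 0.0941
finger_force: 0.0
24.0 [ 0.3732 -0.1821  0.2344] xdir yaw -0.022 F [-0.  -0.3  0.9] w 0.0941
turn [-0.  0. -0.] shift now-axes [3.   0.   0.29] shift final-axes [3.   0.   0.29]
```

View pics/t4.png

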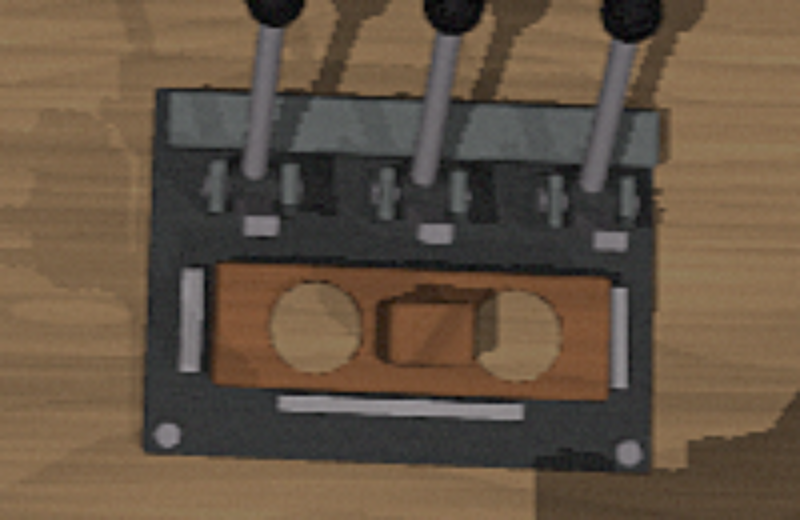

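All three levers are thrown. The grip's top centre is at about crop (433,335) and the block's top centre at about (412,332).

```bash
python3 - <<'E'
from h import *
print(ray("top",(408.2,303.8),.092),ray("top",(403,303),.042))
E
```

```text
[ 0.51969407 -0.18628294  0.092     ] [ 0.51986824 -0.18571027  0.042     ]
```

```bash
python3 -m handwheel '[[[0.8,0.01,0],[0,0,0],1],[[0.8,0,0],[0,0,0],1],[[0.8,0,0],[0,0,0],1],[[0.54,0,0.3],[0,0,0],1],[[0,0,0.6],[0,0,0],1],[[0,0,0.6],[0,0,0],1],[[0,0,0.4],[0,0,0],1],[[0,0,0],[0,0,0],1],[[0,0,0],[0,0,0],1],[[0,0,0],[0,0,0],1]]'; python3 -c "
from h import *
st();go([.520,-.186,.056],-.022)"
```

```text
t: 25.3
tool_pos: [0.5211, -0.1864, 0.141]
orientation: [0.001, 1.0, -0.011, 0.001]
ft_force: [-0.3, 1.0, 0.2]
grip_width: 0.094
finger_force: 0.0
25.3 [ 0.5211 -0.1864  0.141 ] xdir yaw -0.022 F [-0.3  1.   0.2] w 0.094
turn [ 0.01 -0.02 -0.  ] shift now-axes [-0.03 -0.01  1.7 ] shift final-axes [-0.02 -0.01  1.7 ]
```

```bash
python3 -m handwheel '[[[0,0,0.5],[0,0,0],1],[[0,0,0.5],[0,0,0],1],[[0,0,0.4],[0,0,0],1],[[0,0,0.3],[0,0,0],1],[[0,0,0],[0,0,0],-1],[[0,0,0],[0,0,0],-1],[[0,0,0],[0,0,0],-1],[[0,0,0],[0,0,0],-1],[[0,0,0],[0,0,0],-1],[[0,0,0],[0,0,0],-1]]'; python3 -m handwheel '[[[0,0,-0.05],[0,0,0],-1],[[0,0,-0.1],[0,0,0],-1],[[0,0,-0.2],[0,0,0],-1],[[0,0,-0.3],[0,0,0],-1],[[0,0,-0.3],[0,0,0],-1],[[0,0,-0.3],[0,0,0],-1],[[0,0,-0.3],[0,0,0],-1],[[0,0,-0.3],[0,0,0],-1],[[0,0,0],[0,0,0],-1],[[0,0,0],[0,0,0],-1]]'; python3 - <<'E'
from h import *
import cv2
st();go([.536,.162,.19],1.571)
cv2.imwrite("pics/s5.png",bot.camera("side")[:,:,::-1])
E
```

```text
t: 26.55
tool_pos: [0.5202, -0.1862, 0.0547]
orientation: [0.0, 1.0, -0.011, 0.0]
ft_force: [-0.4, -1.1, 0.2]
grip_width: 0.0398
finger_force: 30.0
t: 27.8
tool_pos: [0.5197, -0.1856, 0.1465]
orientation: [-0.0, 1.0, -0.011, -0.0]
ft_force: [0.4, 1.1, -4.8]
grip_width: 0.0394
finger_force: 30.0
27.8 [ 0.5197 -0.1856  0.1465] xdir yaw -0.022 F [ 0.4  1.1 -4.8] w 0.0394
turn [-1.000e-02  0.000e+00 -1.328e+01] shift now-axes [ 0.17 -6.96 -0.87] shift final-axes [ 6.95  0.33 -0.87]
```

View pics/s5.png

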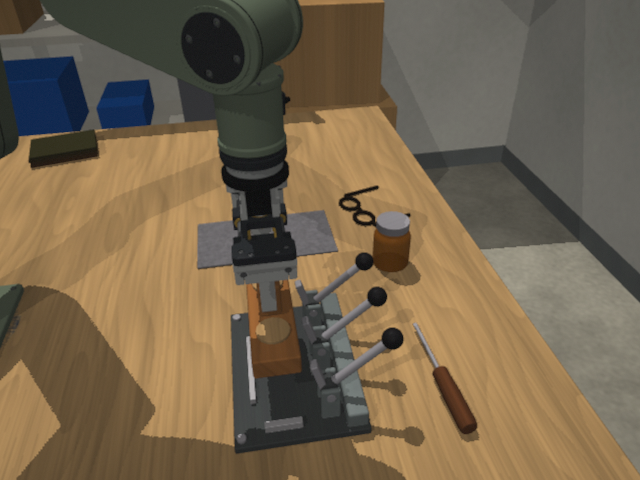

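The block is lifted and level, all levers are still thrown, and the bystanders are in place. I'll carry it over the mat and then turn it.

```bash
python3 -m handwheel '[[[0.02,-0.3,-0.2],[0,0,0],-1],[[0.02,-0.6,-0.2],[0,0,0],-1],[[0.02,-0.9,0],[0,0,0],-1],[[0.02,-0.9,0],[0,0,0],-1],[[0.02,-0.9,0],[0,0,0],-1],[[0.02,-0.9,0],[0,0,0],-1],[[0.02,-0.9,0],[0,0,0],-1],[[0.02,-0.8,0],[0,0,0],-1],[[0.01,-0.5,0],[0,0,0],-1],[[0,-0.26,0],[0,0,0],-1]]'
python3 -m handwheel '[[[0,0,0],[0,0,-0.5],-1],[[0,0,0],[0,0,-0.9],-1],[[0,0,0],[0,0,-0.9],-1],[[0,0,0],[0,0,-0.9],-1],[[0,0,0],[0,0,-0.9],-1],[[0,0,0],[0,0,-0.9],-1],[[0,0,0],[0,0,-0.9],-1],[[0,0,0],[0,0,-0.9],-1],[[0,0,0],[0,0,-0.9],-1],[[0,0,0],[0,0,-0.9],-1]]'
python3 -m handwheel '[[[0,0,0],[0,0,-0.9],-1],[[0,0,0],[0,0,-0.9],-1],[[0,0,0],[0,0,-0.9],-1],[[0,0,0],[0,0,-0.9],-1],[[0,0,0],[0,0,-0.9],-1],[[0,0,0],[0,0,-0.2],-1],[[0,0,0],[0,0,0],-1],[[0,0,0],[0,0,0],-1],[[0,0,0],[0,0,0],-1],[[0,0,0],[0,0,0],-1]]'
python3 -c "
from h import *
st();go([.536,.162,.055],1.571)"
```

```text
t: 29.1
tool_pos: [0.5356, 0.164, 0.1671]
orientation: [-0.0, 1.0, -0.01, -0.0]
ft_force: [0.5, -0.8, -4.8]
grip_width: 0.0402
finger_force: 30.0
t: 30.35
tool_pos: [0.5361, 0.1615, 0.167]
orientation: [0.0, 0.875, 0.485, -0.0]
ft_force: [0.7, -0.4, -5.3]
grip_width: 0.0403
finger_force: 30.0
t: 31.6
tool_pos: [0.5363, 0.1619, 0.1669]
orientation: [-0.0, 0.706, 0.708, -0.0]
ft_force: [0.0, -0.1, -5.6]
grip_width: 0.04
finger_force: 30.0
31.6 [0.5363 0.1619 0.1669] xdir yaw 1.574 F [ 0.  -0.1 -5.6] w 0.04
turn [-0.    0.    0.02] shift now-axes [ 0.   -0.01  2.24] shift final-axes [ 0.   -0.01  2.24]
```

```bash
python3 -m handwheel '[[[0,0,0.2],[0,0,0],-1],[[0,0,0.4],[0,0,0],-1],[[0,0,0.4],[0,0,0],-1],[[0,0,0.4],[0,0,0],-1],[[0,0,0.4],[0,0,0],-1],[[0,0,0.3],[0,0,0],-1],[[0,0,0.15],[0,0,0],-1],[[0,0,0.05],[0,0,0],-1],[[0,0,0.05],[0,0,0],-1],[[0,0,0],[0,0,0],-1]]'
python3 -m handwheel '[[[0,0,0.02],[0,0,0],-1],[[0,0,0.02],[0,0,0],-1],[[0,0,0.02],[0,0,0],-1],[[0,0,0],[0,0,0],-1],[[0,0,0],[0,0,0],-1],[[0,0,0],[0,0,0],-1],[[0,0,0],[0,0,0],-1],[[0,0,0],[0,0,0],-1],[[0,0,0],[0,0,0],-1],[[0,0,0],[0,0,0],-1]]'
```

```text
t: 32.85
tool_pos: [0.5368, 0.1619, 0.0499]
orientation: [0.0, 0.706, 0.708, 0.0]
ft_force: [-0.0, -0.2, -5.9]
grip_width: 0.0398
finger_force: 30.0
t: 34.1
tool_pos: [0.5364, 0.1619, 0.0466]
orientation: [0.0, 0.706, 0.708, 0.0]
ft_force: [-1.3, -0.5, -2.7]
grip_width: 0.0394
finger_force: 30.0
```

Partial contact: the load fell from 5.9 to 2.7 N. I'll go down 1 mm more, then release and rise.

```bash
python3 -m handwheel '[[[0,0,0.02],[0,0,0],-1],[[0,0,0],[0,0,0],-1],[[0,0,0],[0,0,0],-1],[[0,0,0],[0,0,0],1],[[0,0,0],[0,0,0],1],[[0,0,0],[0,0,0],1],[[0,0,0],[0,0,0],1],[[0,0,0],[0,0,0],1],[[0,0,0],[0,0,0],1],[[0,0,0],[0,0,0],1]]'
python3 -m handwheel '[[[0,0,-0.2],[0,0,0],1],[[0,0,-0.4],[0,0,0],1],[[0,0,-0.5],[0,0,0],1],[[0,0,-0.6],[0,0,0],1],[[0,0,-0.6],[0,0,0],1],[[-0.3,0,-0.4],[0,0,0],1],[[0,0,0],[0,0,0],1],[[0,0,0],[0,0,0],1],[[0,0,0],[0,0,0],1],[[0,0,0],[0,0,0],1]]'
python3 -m handwheel '[[[0,0.6,0],[0,0,0],1],[[0,0.8,0],[0,0,0],1],[[0,0.8,0],[0,0,0],1],[[0,-0,0],[0,0,0],1],[[0,0,0],[0,0,0],1],[[0,0,0],[0,0,0],1],[[0,0,0],[0,0,0],1],[[0,0,0],[0,0,0],1],[[0,0,0],[0,0,0],1],[[0,0,0],[0,0,0],1]]'
python3 - <<'E'
from h import *
import cv2
cv2.imwrite("pics/s6.png",bot.camera("side")[:,:,::-1])
cv2.imwrite("pics/t6.png",bot.camera("top")[:,:,::-1])
E
```

```text
t: 35.35
tool_pos: [0.5363, 0.1619, 0.0454]
orientation: [-0.0, 0.706, 0.708, 0.0]
ft_force: [0.5, -0.4, 0.3]
grip_width: 0.0937
finger_force: 0.0
t: 36.6
tool_pos: [0.5357, 0.1471, 0.1793]
orientation: [-0.001, 0.706, 0.708, -0.001]
ft_force: [-0.2, -0.1, 0.3]
grip_width: 0.094
finger_force: 0.0
t: 37.85
tool_pos: [0.6463, 0.1472, 0.1806]
orientation: [0.0, 0.706, 0.708, 0.0]
ft_force: [-0.3, -0.6, -0.3]
grip_width: 0.0943
finger_force: 0.0
```

View pics/s6.png

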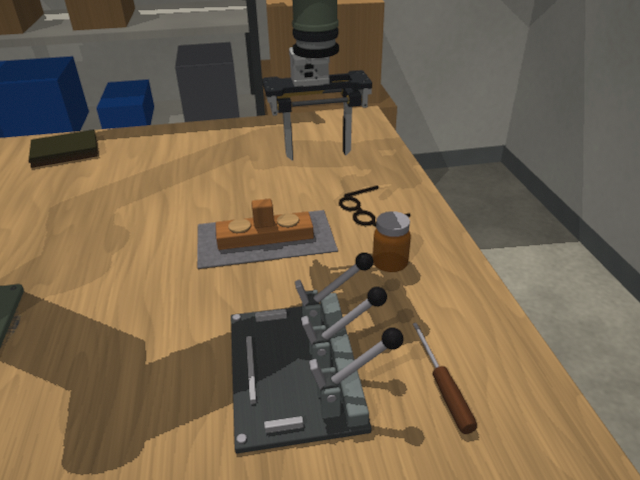

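View pics/t6.png

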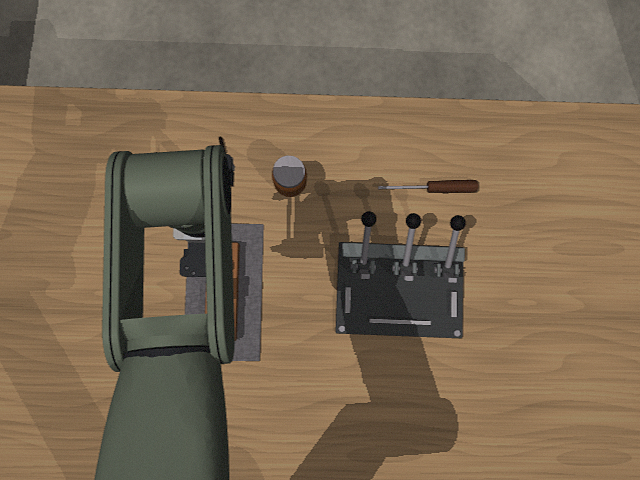

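The block stands upright and centred on the mat, about (217–313, 200–248) in the side view. The levers are thrown, the bystanders are unmoved and the arm is clear.

```bash
python3 -c "
from cell import bot
print(bot.close_job())"
```

```text
the job is handed in; nothing more can be done
None
```

The job is handed in at about 38 s: all three levers are thrown (right, left, then middle), and the block stands upright, centred and released on the mat with nothing else disturbed; the hand-in returned no verdict.

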